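Silence the alarms on the watch mender's desk

ROBOT

A 6-joint arm with a two-finger parallel gripper is mounted at the origin on the work surface. World frame = base frame: x ahead of the robot, y to its left, z up, the work surface at z = 0. Lengths are in m, angles in rad, forces in N, time in s.
With the tool pointing down it reaches from about 0.35 to 0.925 m from the base axis. Payload 6.4 kg.
Tool frame: the origin (TCP) lies between the finger pads; the fingertips stand 22 mm ahead of it and the grasp point (between the pads) lies 3 mm ahead of it (robot.tip_reach is the distance from the TCP to the fingertips, in m); z points along the fingers, y is the line along which they close (so a half turn about z gives the same grasp; the last joint's range is limited). The gripper opens to 94 mm and grips with 3 to 60 N. Pads are 16 mm wide; open, the fingers measure 119 mm over their backs; the gripper's body (75 mm by 177 mm) begins 78 mm behind the grasp point.
Start: joints at [-1.361, 0.245, 1.558, -0, 1.339, -0.174], TCP at [0.243, -0.603, 0.204] pointing down, gripper open.
Joint ranges: [-3.13, 3.13], [-1.02, 2.26], [0.13, 2.54], [-0.95, 4.09], [0.21, 2.88], [-2.74, 2.74]. Speed limits (rad/s): [2.57, 2.57, 3.14, 3.14, 3.14, 3.14].

INTERFACE

Orientations are given as a unit quaternion [x, y, z, w].
In Python, from plant import robot gives the robot as it stands.
- The arm moves only by the tool play_rows, never from a script. Its argument "commands" is a list of rows, each an object with "jaw": the opening, from 0 (shut) to 1 (fully open); "offset": the shift along the tool's x, y, z in mm, a list of three; "twist": the turn about the tool's z in degrees. In form: [{"jaw": jaw, "offset": [x, y, z], "twist": twist}, ...]. A call has 1 to 20 rows; each row shifts and turns the commanded pose from where the row before left it, along the tool's axes as they then stand; what a row does not reach is not made up. A row lasts 1/12 s, in which the tool goes at most 41.7 mm and 7.16 degrees, less where a joint would pass 70% of its speed; a pose out of reach is approached as far as the arm can. A call is refused whole if a number of a shift passes 41.7 or a number of a turn 7.16, either way. A call with a gripper value outside its range is refused whole. The fingers move at their own pace and stop on an object; "newtons" is the grip in N (left out, the last holds). Time passes only in rows, so rows that do not move let the fingers close. It gives the time, the measured TCP pose, the force, the opening and the grip force at its end, in the units of the state.
- robot.get_state(): the state, without advancing time (a new reading comes with each control period).
- robot.snapshot(name): name is "side" or "top" or "wrist"; returns a dict with "img" (480x640x3 uint8, blue, green, red), "range_z" (480x640 float32, m along the optical axis (not along the pixel's ray), 0 where there is no reading), "intrinsics" (3x3 intrinsics, pixels), "R" (3x3) and "t" (3): a world point X has camera coordinates R X + t. Camera axes: x right, y down, z forward; pixel columns grow to the right and rows downward; lengths in m; the calibration is good to about 2 mm. A picture is of the moment at which its call begins.
- robot.hand_in(): hands the job in; it is judged then, once.
The state is a dict: "time_s": time; "joint_pos": joint angles; "qvel": joint speeds; "joint_efforts": joint torques, N m; "tool_pos": TCP position; "orientation": TCP orientation; "contact_force": force on the tool from outside, world axes, zero at the start; "torque": the same for the moment, N m; "gripper_width": finger opening in m; "gripper_force": force on a finger pad.
Only numpy, scipy, OpenCV 4.12 (cv2) and the standard library are available. Lean on these libraries where they do the work, as an engineer would, in place of code of your own. Each camera call takes 0.05 s, during which the arm holds its last target. There are 200 camera calls.

TASK

Three of the mended alarm clocks on the desk are ringing: silence them in the order they went off by gently pressing the pin on top of each well in, about two thirds of its travel (it stays where you leave it), first the round clock, then the tall narrow one, then the low wide one. Only touch the clocks: do not pick up, shift or tip any of them. Leave the pin of the clock with the carrying handle up, and leave everything else on the desk where it lies.

Things in the scene. Friction and masses are not known exactly. Their poses are not given: they have to be found in the camera images.
- round_clock: The round clock: a drum 90 mm across and 50 mm deep (along x) lying on two feet, its top 95 mm above the desk. Pin at the middle of the top. Loose, 0.3 to 0.6 kg, plain metal case like the others. Origin: centre of its underside on the desk; z up, the dial looks to -x, y is sideways.
- round_pin_top (a point): Centre of the top face of the round clock's pin, 115 mm above the desk when up (0, 0, 115 mm in the clock's frame); moves down with the pin.
- round_pin (a joint): How far the round clock's pin is pressed in, m: 0 up, 0.012 at its stop. The pin is a plain black upright round pin, 18 mm diameter, standing 18 mm above the case; it slides straight down by up to 12 mm, to a hard stop, and stays where it is left. Pushing it takes 3.5 N at first, rising evenly to 6.7 N at the stop (8 mm down takes 5.7 N)
- tall_clock: The tall narrow clock: an upright box 52 (x) by 60 (y) by 110 mm high. Pin at the middle of the top. Loose, 0.3 to 0.6 kg, plain metal case like the others. Origin: centre of its underside on the desk; z up, the dial looks to -x, y is sideways.
- tall_pin_top (a point): Centre of the top face of the tall clock's pin, 128 mm above the desk when up (0, 0, 128 mm in the clock's frame); moves down with the pin.
- tall_pin (a joint): How far the tall clock's pin is pressed in, m: 0 up, 0.012 at its stop; same pin as the round clock's.
- wide_clock: The low wide clock: a box 56 (x) by 110 (y) by 62 mm high. Pin on the top, 32 mm to its +y side. Loose, 0.3 to 0.6 kg, plain metal case like the others. Origin: centre of its underside on the desk; z up, the dial looks to -x, y is sideways.
- wide_pin_top (a point): Centre of the top face of the wide clock's pin, 80 mm above the desk when up (0, 32, 80 mm in the clock's frame); moves down with the pin.
- wide_pin (a joint): How far the wide clock's pin is pressed in, m: 0 up, 0.012 at its stop; same pin as the round clock's.
- handle_clock: The clock with a carrying handle, to be left alone: a box 60 (x) by 80 (y) by 80 mm high with a wire bow handle along y over its top (to 110 mm above the desk), and the same kind of pin in front of the bow (top at -13, 0, 98 mm in its frame). Loose, 0.3 to 0.6 kg, plain metal case like the others. Origin: centre of its underside on the desk; z up, the dial looks to -x, y is sideways.
- handle_pin (a joint): How far the handle clock's pin is pressed in, m; it must stay up (0).
- loupe: Bystander: black eyepiece loupe, 34 mm across, 30 mm high, standing; origin under its centre.
- screwdriver: Bystander: small screwdriver, 140 mm long, lying on the desk along its x; origin under its middle.
- wristwatch: Bystander: wristwatch laid flat along its x, 178 mm long with its strap, 38 mm wide, 10 mm high; origin under the watch case.
- pocket_watch: Bystander: pocket watch lying flat, 48 mm across, 11 mm high, crown on +x; origin under its centre.
- mug: Bystander: glass mug, 76 mm across, 90 mm high, handle at +y; origin under its centre.
- jar: Bystander: closed glass jar, 60 mm across, 75 mm high; origin under its centre.
- remote: Bystander: black remote control lying flat, 48 (x) by 170 (y) by 18 mm; origin under its centre.
Things that resemble listed ones, but are neither listed nor needed, are in the scene too. Leave any blue look-alike of the tall_clock alone.

How it is judged:
On the way, in this order (a step that is already met when the one before it is completed fails the run):
1. the round clock's pin is pressed first (value of joint round_pin above 0.005 m and value of joint each of tall_pin, wide_pin below 0.003 m), for 0.1 s.
2. then the tall clock's pin (value of joint tall_pin above 0.005 m and value of joint wide_pin below 0.003 m), for 0.1 s.
3. then the wide clock's pin (value of joint wide_pin above 0.005 m), for 0.1 s.
At the end, for the whole second after the job is handed in: The pins of the round, tall and wide clocks are each at least 5 mm down (of 12 mm) and the handle clock's pin less than 2 mm; all four clocks stand upright within 0.1 rad, at rest, within 20 mm of where they began; every bystander is within 30 mm of where it began (value of joint each of round_pin, tall_pin, wide_pin above 0.005 m and value of joint handle_pin below 0.002 m and distance of each of round_clock, tall_clock, wide_clock, handle_clock from where it was at the start of the episode below 0.02 m and angle between each of round_clock, tall_clock, wide_clock, handle_clock's own z axis and vertical below 0.1 rad and linear speed of each of round_clock, tall_clock, wide_clock, handle_clock below 0.02 m/s and distance of each of loupe, screwdriver, wristwatch, pocket_watch, mug, jar, remote from where it was at the start of the episode below 0.03 m); the robot touches nothing.
It fails at once if a pin was pressed out of order (more than 3 mm before the one ahead of it was 5 mm down) ((value of joint tall_pin above 0.003 m and value of joint round_pin below 0.005 m) or (value of joint wide_pin above 0.003 m and value of joint tall_pin below 0.005 m) or (value of joint wide_pin above 0.003 m and value of joint round_pin below 0.005 m)).
It fails at once if the handle clock's pin was pressed (2 mm or more) (value of joint handle_pin above 0.002 m).
It fails at once if a clock was pressed harder than 25 N (contact force between any of the fingers, the arm and round_clock above 25 N or contact force between any of the fingers, the arm and tall_clock above 25 N or contact force between any of the fingers, the arm and wide_clock above 25 N or contact force between any of the fingers, the arm and handle_clock above 25 N).
It fails at once if a clock was lifted by more than 8 mm, shifted by more than 20 mm or tipped by more than 0.2 rad (height (world z) of any of round_clock, tall_clock, wide_clock, handle_clock above 0.008 m or distance of any of round_clock, tall_clock, wide_clock, handle_clock from where it was at the start of the episode above 0.02 m or angle between any of round_clock, tall_clock, wide_clock, handle_clock's own z axis and vertical above 0.2 rad).
It fails at once if a bystander was moved by more than 30 mm (distance of any of loupe, screwdriver, wristwatch, pocket_watch, mug, jar, remote from where it was at the start of the episode above 0.03 m).
It also fails if it takes over 48 s, if anything falls off the work surface, if the arm or the gripper's body presses on something with over 40 N, if the wrist force passes 120 N, or if a joint passes its speed limit or range.

## Working session

There is one attempt and no reset: what is moved stays moved. The work goes in short steps, Python scripts to look and compute and a tool call to move; the robot and the scene stay as the last step left them, time stands still between calls to the robot, and variables do not carry over. Pictures are saved under pics/ and viewed, at most 10 in all, crops included, and the job is handed in when it is done.

Besides the shell and the picture viewer there is one more tool, called after "Call:" as a command line: name --argument value ..., lists and objects as JSON in quotes. play_rows: Moves the arm, as the interface text tells. Its arguments: {"type":"object","properties":{"commands":{"type":"array"},"newtons":{"type":"number"}},"required":["commands"]}

```bash
ls; mkdir -p pics; cat > h.py <<'E'
import numpy as np, cv2, pickle
from plant import robot
def snap(n):
    s=robot.snapshot(n); pickle.dump(s,open(f'pics/{n}.pkl','wb')); return s
def load(n): return pickle.load(open(f'pics/{n}.pkl','rb'))
def cloud(s):
    K=np.array(s['intrinsics']);R=np.array(s['R']);t=np.array(s['t']);z=s['range_z']
    v,u=np.mgrid[:480,:640]
    P=np.stack([(u-K[0,2])/K[0,0]*z,(v-K[1,2])/K[1,1]*z,z],-1)
    W=(P-t)@R
    W[z<=0]=np.nan
    return W
def onplane(s,u,v,h):
    K=np.array(s['intrinsics']);R=np.array(s['R']);t=np.array(s['t'])
    d=R.T@np.linalg.solve(K,[u,v,1]); c=-R.T@t
    return c+d*(h-c[2])/d[2]
E
python3 - <<'E'
from h import *
for n in ['top','side']:
    s=snap(n); cv2.imwrite(f'pics/{n}.png',s['img']); print(n,-np.array(s['R']).T@s['t'], np.array(s['R'])[2], s['intrinsics'])
st=robot.get_state(); print(st['time_s'],st['tool_pos'],st['orientation'],robot.tip_reach)
E
```

```text
pics
top [0.35578352 0.03743807 1.09002357] [ 0.18917173 -0.01405455 -0.98184343] [[509.13852779   0.         329.31124475]
 [  0.         509.13852779 243.50998266]
 [  0.           0.           1.        ]]
side [0.41488815 0.80947179 0.62305451] [ 0.15351314 -0.82375172 -0.54577176] [[528.12364635   0.         329.94297741]
 [  0.         528.12364635 240.44135716]
 [  0.           0.           1.        ]]
0.1 [ 0.24327024 -0.60218576  0.202968  ] [ 9.81643247e-01  1.90724433e-01 -2.25343028e-05 -8.52015738e-04] 0.022
```

View pics/top.png

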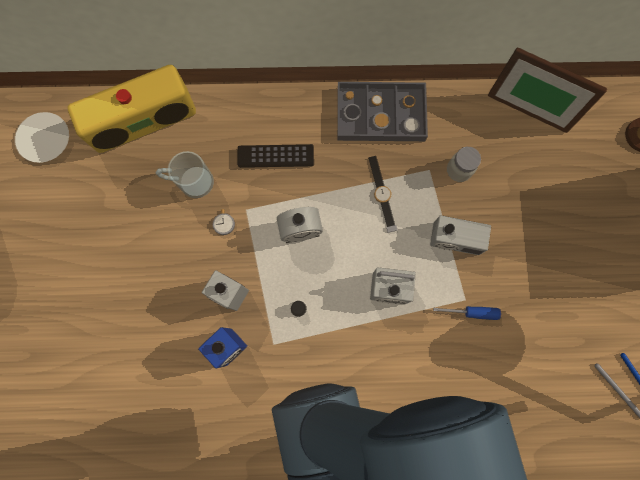

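View pics/side.png

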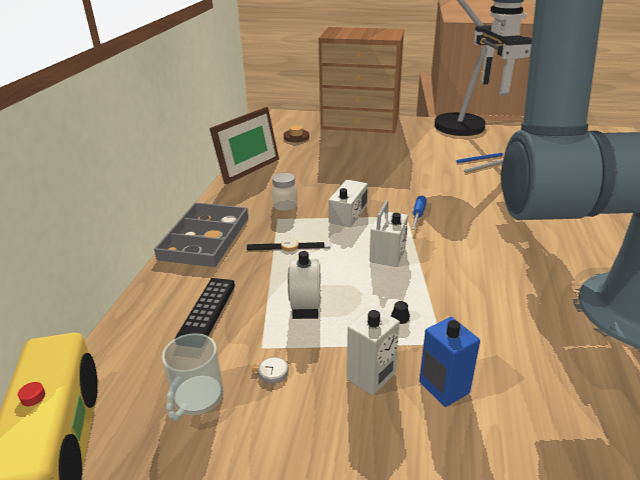

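The top view shows these items:
- Round clock: pin near (298,219).
- Tall narrow clock: two candidates, the grey one with its pin near (221,288) and the blue one near (218,348). The grey one fits, because the cases are plain metal and the blue one is named as a look-alike.
- Wide clock: pin near (449,229).
- Handle clock: pin near (394,290), to be left alone.
- Loupe: (299,309).

The side view agrees: round pin (304,258), grey tall pin (374,318), wide pin (343,194), handle clock pin (396,218).

```bash
cat > pins.py <<'E'
from h import *
H={'round':.115,'tall':.128,'wide':.080,'handle':.098}
PX={'top':{'round':(298,219),'tall':(221,288),'wide':(449,229),'handle':(394,290)},
    'side':{'round':(304,258),'tall':(374,318),'wide':(343,194),'handle':(396,218)}}
for n in ['top','side']:
    s=load(n); W=cloud(s); g=s['img'].max(2)
    for k,(u,v) in PX[n].items():
        h=H[k]; m=np.zeros(g.shape,np.uint8); m[v-14:v+15,u-14:u+15]=1
        # top face by depth: within 6 mm of expected height
        m1=m*(abs(W[...,2]-h)<.005).astype(np.uint8)
        p=W[m1>0]; ys,xs=np.nonzero(m1)
        q=W[(m*(g<60).astype(np.uint8))>0]
        if len(p):
            (cx,cy),r=cv2.minEnclosingCircle(np.c_[xs,ys].astype(np.float32))
            print(n,k,'px',xs.mean().round(1),ys.mean().round(1),'n',len(p),'depth mean',p.mean(0).round(4),'ray',onplane(s,xs.mean(),ys.mean(),h).round(4),'zmax dark',np.nanpercentile(q[:,2],95).round(4))
        else: print(n,k,'none',np.nanpercentile(W[m>0][:,2],[50,95,99]))
E
python3 pins.py; python3 - <<'E'
from h import *
s=load('top')['img'];a=[cv2.resize(s[v-40:v+40,u-40:u+40],(390,290)[:1]*2,interpolation=cv2.INTER_CUBIC) for u,v in [(298,225),(215,315)]]
b=load('side')['img']
cv2.imwrite('pics/crop.png',np.hstack(a))
E
```

```text
top round px 297.8 217.0 n 63 depth mean [0.5985 0.0843 0.114 ] ray [0.5982 0.0842 0.115 ] zmax dark 0.1165
top tall px 219.2 287.3 n 69 depth mean [0.4617 0.234  0.1268] ray [0.4616 0.2338 0.128 ] zmax dark 0.1297
top wide px 450.0 227.6 n 60 depth mean [ 0.578  -0.2241  0.0786] ray [ 0.5777 -0.2238  0.08  ] zmax dark 0.0814
top handle px 394.7 289.1 n 65 depth mean [ 0.4534 -0.1023  0.0974] ray [ 0.4534 -0.1023  0.098 ] zmax dark 0.0999
side round px 302.5 253.8 n 57 depth mean [0.5973 0.0876 0.1124] ray [0.5964 0.0913 0.115 ] zmax dark 0.1125
side tall px 373.2 314.3 n 97 depth mean [0.4602 0.2381 0.1261] ray [0.46   0.2403 0.128 ] zmax dark 0.1271
side wide px 342.5 190.1 n 32 depth mean [ 0.5773 -0.2203  0.0771] ray [ 0.5764 -0.2148  0.08  ] zmax dark 0.0778
side handle px 394.3 214.1 n 46 depth mean [ 0.4546 -0.1012  0.0958] ray [ 0.4544 -0.0973  0.098 ] zmax dark 0.0963
```

View pics/crop.png

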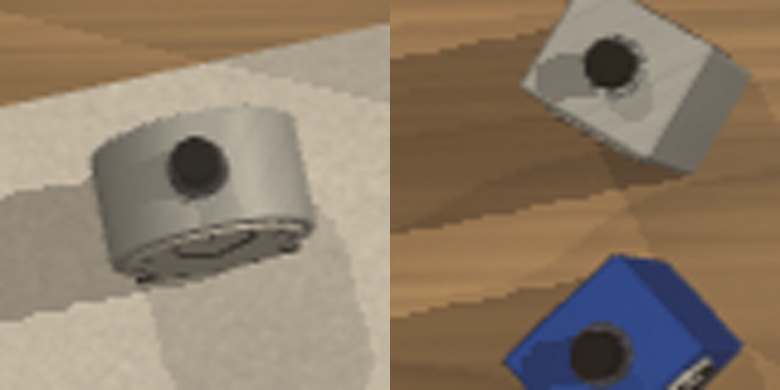

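The enlarged crop confirms it. The round clock's pin is in the middle of its drum's top, and the grey metal box is the tall clock. The blue box below it is the look-alike and stays untouched.

```bash
cat > go.py <<'E'
import sys
from h import *
from scipy.spatial.transform import Rotation as Q
P={'round':(.598,.0845,.115),'tall':(.4612,.235,.128),'wide':(.5775,-.2235,.080)}
st=robot.get_state(); p=np.array(st['tool_pos']); R=Q.from_quat(st['orientation'])
x,y,h=P[sys.argv[1]]; d=R.inv().apply(np.array([x,y,h+.022])-p)*1e3
print('t',st['time_s'],'tcp',p.round(4),'tips to pin top, tool mm',d.round(1),'rows>=',np.linalg.norm(d[:2])/41,'F',np.round(st['contact_force'],2),'w',st['gripper_width'])
E
python3 go.py round
```

```text
t 0.1 tcp [ 0.2433 -0.6022  0.203 ] tips to pin top, tool mm [ 586.  -503.8   67. ] rows>= 18.849035960283356 F [ 0.02 -0.73 -0.88] w 0.0944110351990314
```

Call:
play_rows --commands '[{"jaw":0,"offset":[29,-25,0],"twist":0},{"jaw":0,"offset":[29,-25,0],"twist":0},{"jaw":0,"offset":[29,-25,0],"twist":0},{"jaw":0,"offset":[29,-25,0],"twist":0},{"jaw":0,"offset":[29,-25,0],"twist":0},{"jaw":0,"offset":[29,-25,0],"twist":0},{"jaw":0,"offset":[29,-25,0],"twist":0},{"jaw":0,"offset":[29,-25,0],"twist":0},{"jaw":0,"offset":[29,-25,0],"twist":0},{"jaw":0,"offset":[29,-25,0],"twist":0},{"jaw":0,"offset":[29,-25,0],"twist":0},{"jaw":0,"offset":[29,-25,0],"twist":0},{"jaw":0,"offset":[29,-25,0],"twist":0},{"jaw":0,"offset":[29,-25,0],"twist":0},{"jaw":0,"offset":[29,-25,0],"twist":0},{"jaw":0,"offset":[29,-25,0],"twist":0},{"jaw":0,"offset":[29,-25,0],"twist":0},{"jaw":0,"offset":[29,-25,0],"twist":0},{"jaw":0,"offset":[0,0,0],"twist":0},{"jaw":0,"offset":[0,0,0],"twist":0}]' --newtons 10

```text
time_s: 1.77
tool_pos: [0.5589, 0.0116, 0.2033]
orientation: [0.981, 0.192, -0.001, -0.0]
contact_force: [-0.0, -0.4, 0.6]
gripper_width: 0.0001
gripper_force: 0.0
```

```bash
python3 go.py round
```

```text
t 1.7667 tcp [0.5589 0.0116 0.2033] tips to pin top, tool mm [ 63.8 -52.7  66.3] rows>= 2.0181055824288276 F [-0.04 -0.42  0.56] w 0.00010828370498178441
```

Call:
play_rows --commands '[{"jaw":0,"offset":[21,-18,0],"twist":0},{"jaw":0,"offset":[21,-18,0],"twist":0},{"jaw":0,"offset":[22,-17,0],"twist":0},{"jaw":0,"offset":[0,0,15],"twist":0},{"jaw":0,"offset":[0,0,15],"twist":0},{"jaw":0,"offset":[0,0,10],"twist":0},{"jaw":0,"offset":[0,0,6],"twist":0},{"jaw":0,"offset":[0,0,0],"twist":0},{"jaw":0,"offset":[0,0,0],"twist":0},{"jaw":0,"offset":[0,0,0],"twist":0}]'

```text
time_s: 2.6
tool_pos: [0.5989, 0.0826, 0.1589]
orientation: [0.982, 0.19, 0.001, 0.0]
contact_force: [0.0, 0.8, 0.2]
gripper_width: 0.0009
gripper_force: 0.0
```

```bash
python3 go.py round; python3 - <<'E'
from h import *
a=[snap(n)['img'] for n in ('side','wrist')]
c=cv2.resize(a[0][170:330,220:380],(480,480))
cv2.imwrite('pics/p1.png',cv2.resize(np.hstack([c,a[1]]),(800,342)))
E
```

```text
t 2.6 tcp [0.5989 0.0826 0.1589] tips to pin top, tool mm [-0.2 -2.2 21.9] rows>= 0.05273699334242627 F [0.04 0.75 0.24] w 0.0009175991623530328
```

View pics/p1.png

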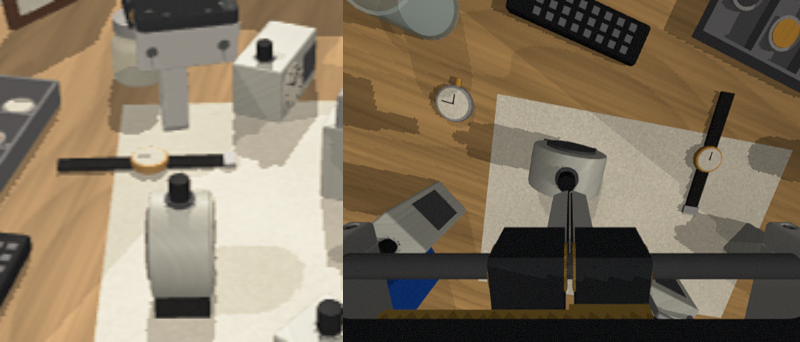

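The side crop shows the closed fingertips at about (173,130), with the round pin's top at (180,180). The wrist view shows the fingers lined up on the pin. I'll check the tip's position against the depth data before pressing.

```bash
python3 - <<'E'
from h import *
s=load('side'); W=cloud(s); K=np.array(s['intrinsics'])
def pr(X):
    c=np.array(s['R'])@X+s['t']; q=K@c; return (q[:2]/q[2]).round(1)
print('tip px',pr([.5989,.0826,.1369]),'pin px',pr([.598,.0845,.115]))
for v in range(205,262,3): print(v,[tuple((W[v,u]*1e3).round().astype(int)) if np.isfinite(W[v,u,0]) else None for u in (298,301,304)])
E
```

```text
tip px [301.7 240.1] pin px [302.4 251.5]
205 [(np.int64(599), np.int64(97), np.int64(213)), (np.int64(595), np.int64(93), np.int64(211)), (np.int64(590), np.int64(91), np.int64(210))]
208 [(np.int64(599), np.int64(98), np.int64(208)), (np.int64(595), np.int64(94), np.int64(206)), (np.int64(590), np.int64(93), np.int64(206))]
211 [(np.int64(599), np.int64(98), np.int64(203)), (np.int64(595), np.int64(94), np.int64(201)), (np.int64(590), np.int64(94), np.int64(201))]
214 [(np.int64(600), np.int64(96), np.int64(196)), (np.int64(594), np.int64(97), np.int64(197)), (np.int64(590), np.int64(93), np.int64(195))]
217 [(np.int64(599), np.int64(98), np.int64(191)), (np.int64(595), np.int64(95), np.int64(190)), (np.int64(590), np.int64(94), np.int64(190))]
220 [(np.int64(599), np.int64(98), np.int64(186)), (np.int64(596), np.int64(94), np.int64(183)), (np.int64(591), np.int64(94), np.int64(184))]
223 [(np.int64(600), np.int64(98), np.int64(180)), (np.int64(595), np.int64(97), np.int64(180)), (np.int64(591), np.int64(94), np.int64(178))]
226 [(np.int64(600), np.int64(98), np.int64(174)), (np.in
[... 963 characters left out ...]
t64(652), np.int64(-93), np.int64(1)), (np.int64(646), np.int64(-95), np.int64(0)), (np.int64(639), np.int64(-94), np.int64(2))]
250 [(np.int64(651), np.int64(-88), np.int64(-3)), (np.int64(645), np.int64(-90), np.int64(-3)), (np.int64(639), np.int64(-90), np.int64(-3))]
253 [(np.int64(606), np.int64(86), np.int64(112)), (np.int64(600), np.int64(86), np.int64(113)), (np.int64(595), np.int64(86), np.int64(113))]
256 [(np.int64(604), np.int64(92), np.int64(110)), (np.int64(599), np.int64(94), np.int64(112)), (np.int64(594), np.int64(93), np.int64(112))]
259 [(np.int64(605), np.int64(89), np.int64(102)), (np.int64(598), np.int64(96), np.int64(108)), (np.int64(594), np.int64(93), np.int64(106))]
```

```bash
python3 - <<'E'
from h import *
s=snap('side'); W=cloud(s)
m=(abs(W[...,0]-.597)<.02)&(abs(W[...,1]-.09)<.03)&(W[...,2]>.1)&(W[...,2]<.19)
z=W[m][:,2]; print(np.histogram(z,bins=np.arange(.1,.19,.005)))
st=robot.get_state();print(st['time_s'],st['tool_pos'],st['gripper_width'],st['joint_pos'])
t=snap('top'); W=cloud(t)
m=(abs(W[...,0]-.597)<.06)&(abs(W[...,1]-.09)<.1)&(W[...,2]>.2);print(np.sort(W[m][:,2])[[0,50,-1]] if m.sum()>50 else m.sum())
E
```

```text
(array([29, 24, 59,  0,  0,  0,  0,  0,  0,  0,  0,  6, 13, 24, 31, 41, 32]), array([0.1  , 0.105, 0.11 , 0.115, 0.12 , 0.125, 0.13 , 0.135, 0.14 ,
       0.145, 0.15 , 0.155, 0.16 , 0.165, 0.17 , 0.175, 0.18 , 0.185]))
2.75 [0.59894009 0.08291412 0.15893907] 0.0005066443495911349 [-4.97633940e-02  1.83048460e-01  1.71556028e+00  1.67844468e-05
  1.24134039e+00  1.13748575e+00]
[0.25837415 0.27522945 0.50611948]
```

Both sensors agree that the closed tips stand near z≈0.16. That is about 20 mm higher than the quoted reach implies, so I'll come down in small steps and use the force reading.

Call:
play_rows --commands '[{"jaw":0,"offset":[0,-1,8],"twist":0},{"jaw":0,"offset":[0,-1,8],"twist":0},{"jaw":0,"offset":[0,0,4],"twist":0},{"jaw":0,"offset":[0,0,3],"twist":0},{"jaw":0,"offset":[0,0,2],"twist":0},{"jaw":0,"offset":[0,0,0],"twist":0},{"jaw":0,"offset":[0,0,0],"twist":0}]'

```text
time_s: 3.38
tool_pos: [0.5977, 0.085, 0.1329]
orientation: [0.982, 0.191, -0.0, -0.0]
contact_force: [-0.4, 0.4, 0.8]
gripper_width: 0.0006
gripper_force: 0.0
```

```bash
cat > tip.py <<'E'
import sys
from go import *
s=snap('side'); W=cloud(s); X=np.array([x,y])
m=(abs(W[...,0]-x)<.025)&(abs(W[...,1]-y)<.03)
z=W[m][:,2]; z=np.sort(z[(z>h-.03)&(z<h+.1)]); print('side z hist',np.histogram(z,bins=np.arange(h-.02,h+.07,.005))[0],'from',h-.02)
E
python3 tip.py round
```

```text
t 3.3833 tcp [0.5977 0.085  0.1329] tips to pin top, tool mm [ 0.1  0.5 -4.1] rows>= 0.013460884755180199 F [-0.41  0.36  0.77] w 0.0005826285761446813
side z hist [43 26 20 61  0  0  0  9 12 26 36 32 40 32 34 35 30] from 0.095
```

There is no contact at TCP z=0.133, and the gap to the pin is still visibly about 17 mm. The tips really are near the TCP height, so I continue down.

Call:
play_rows --commands '[{"jaw":0,"offset":[0,0,5],"twist":0},{"jaw":0,"offset":[0,0,4],"twist":0},{"jaw":0,"offset":[0,0,3],"twist":0},{"jaw":0,"offset":[0,0,0],"twist":0},{"jaw":0,"offset":[0,0,0],"twist":0}]'

```text
time_s: 3.85
tool_pos: [0.5974, 0.085, 0.1205]
orientation: [0.982, 0.191, -0.0, -0.0]
contact_force: [-0.8, -0.2, 0.6]
gripper_width: 0.0002
gripper_force: 0.0
```

```bash
python3 tip.py round
```

```text
t 3.85 tcp [0.5974 0.085  0.1205] tips to pin top, tool mm [  0.4   0.7 -16.5] rows>= 0.018564028748288077 F [-0.82 -0.24  0.58] w 0.00019985366746588524
side z hist [38 29 24 59  2 10 18 30 29 34 31 35 33 36 32 34  5] from 0.095
```

Call:
play_rows --commands '[{"jaw":0,"offset":[0,0,2],"twist":0},{"jaw":0,"offset":[0,0,2],"twist":0},{"jaw":0,"offset":[0,0,2],"twist":0},{"jaw":0,"offset":[0,0,0],"twist":0},{"jaw":0,"offset":[0,0,0],"twist":0}]'

```text
time_s: 4.32
tool_pos: [0.5975, 0.085, 0.1147]
orientation: [0.982, 0.191, -0.0, -0.0]
contact_force: [-0.2, 0.4, 0.3]
gripper_width: 0.0006
gripper_force: 0.0
```

Call:
play_rows --commands '[{"jaw":0,"offset":[0,0,2],"twist":0},{"jaw":0,"offset":[0,0,1],"twist":0},{"jaw":0,"offset":[0,0,0],"twist":0},{"jaw":0,"offset":[0,0,0],"twist":0}]'

```text
time_s: 4.65
tool_pos: [0.598, 0.085, 0.1124]
orientation: [0.982, 0.191, 0.0, 0.0]
contact_force: [0.3, 0.3, 2.6]
gripper_width: 0.0005
gripper_force: 1.3
```

```bash
python3 tip.py round
```

```text
t 4.65 tcp [0.598  0.085  0.1124] tips to pin top, tool mm [ -0.2   0.5 -24.6] rows>= 0.011794599012561966 F [0.27 0.34 2.57] w 0.0005189514232632822
side z hist [40 27 24 30 11 24 33 34 37 28 41 30 33 29 12  0  0] from 0.095
```

Contact begins at TCP z≈0.113 with 2.6 N. Next I press in stages.

Call:
play_rows --commands '[{"jaw":0,"offset":[0,0,1.5],"twist":0},{"jaw":0,"offset":[0,0,1.5],"twist":0},{"jaw":0,"offset":[0,0,1],"twist":0},{"jaw":0,"offset":[0,0,0],"twist":0},{"jaw":0,"offset":[0,0,0],"twist":0}]'

```text
time_s: 5.12
tool_pos: [0.598, 0.085, 0.1081]
orientation: [0.982, 0.191, 0.0, 0.0]
contact_force: [-0.1, 0.2, 2.7]
gripper_width: 0.0004
gripper_force: 1.8
```

Call:
play_rows --commands '[{"jaw":0,"offset":[0,0,1.5],"twist":0},{"jaw":0,"offset":[0,0,1],"twist":0},{"jaw":0,"offset":[0,0,1],"twist":0},{"jaw":0,"offset":[0,0,0],"twist":0}]'

```text
time_s: 5.45
tool_pos: [0.598, 0.0849, 0.1047]
orientation: [0.982, 0.191, 0.0, 0.0]
contact_force: [0.5, 0.4, 4.7]
gripper_width: 0.0004
gripper_force: 2.3
```

```bash
python3 tip.py round; python3 - <<'E'
from h import *
a=load('side')['img']
cv2.imwrite('pics/p2.png',cv2.resize(a[200:340,220:380],(640,560)))
E
```

```text
t 5.45 tcp [0.598  0.0849 0.1047] tips to pin top, tool mm [ -0.1   0.4 -32.3] rows>= 0.010947343074120548 F [0.54 0.38 4.68] w 0.00037748916567079436
side z hist [39 38 11 15 33 30 32 30 37 33 31 30 22  0  0  0  0] from 0.095
```

View pics/p2.png

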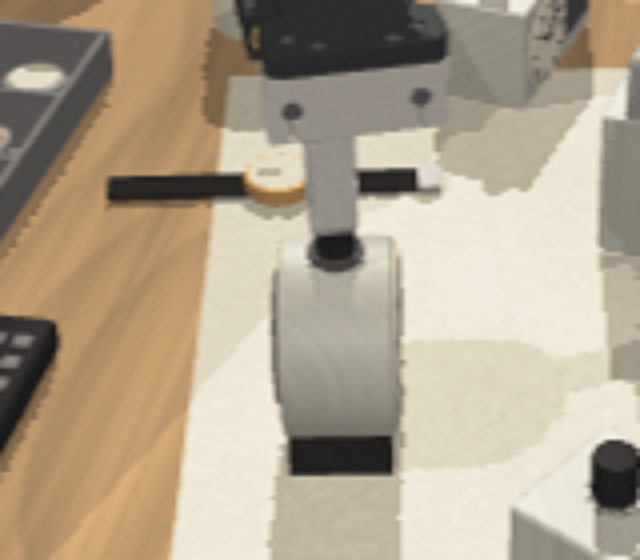

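The crop shows the fingers at about (333,235) holding the round pin's cap well down at (335,250), and the clock is still upright. I lift straight up and move over the tall grey clock.

Call:
play_rows --commands '[{"jaw":0,"offset":[0,0,-5],"twist":0},{"jaw":0,"offset":[0,0,-15],"twist":0},{"jaw":0,"offset":[0,0,-25],"twist":0},{"jaw":0,"offset":[0,0,-25],"twist":0},{"jaw":0,"offset":[0,0,-10],"twist":0},{"jaw":0,"offset":[-14,-38,0],"twist":0},{"jaw":0,"offset":[-14,-38,0],"twist":0},{"jaw":0,"offset":[-14,-38,0],"twist":0},{"jaw":0,"offset":[-14,-38,0],"twist":0},{"jaw":0,"offset":[-14,-38,0],"twist":0},{"jaw":0,"offset":[0,0,15],"twist":0},{"jaw":0,"offset":[0,0,15],"twist":0},{"jaw":0,"offset":[0,0,10],"twist":0},{"jaw":0,"offset":[0,0,0],"twist":0},{"jaw":0,"offset":[0,0,0],"twist":0}]'

```text
time_s: 6.75
tool_pos: [0.4611, 0.2345, 0.1435]
orientation: [0.982, 0.19, -0.001, 0.0]
contact_force: [0.3, 0.5, -0.2]
gripper_width: 0.001
gripper_force: 0.0
```

```bash
python3 tip.py tall; python3 - <<'E'
from h import *
W=cloud(load('side'))
m=(abs(W[...,0]-.598)<.009)&(abs(W[...,1]-.0845)<.012)&(W[...,2]>.09)
print('round pin top now',np.percentile(W[m][:,2],[50,90,98]))
E
```

```text
t 6.75 tcp [0.4611 0.2345 0.1435] tips to pin top, tool mm [ 0.3 -0.4 -6.5] rows>= 0.012567183903015781 F [ 0.31  0.53 -0.16] w 0.0009656784383542264
side z hist [393  32  36 100   1   0   0  12  20  54  47  55  50  48  41  32   0] from 0.108
round pin top now [0.10199094 0.10455324 0.10502301]
```

The round pin now stands about 8 mm lower than it did. The tool is centred over the tall clock's pin, and I expect contact at TCP z≈0.126.

Call:
play_rows --commands '[{"jaw":0,"offset":[0,0,6],"twist":0},{"jaw":0,"offset":[0,0,5],"twist":0},{"jaw":0,"offset":[0,0,3],"twist":0},{"jaw":0,"offset":[0,0,2],"twist":0},{"jaw":0,"offset":[0,0,1.5],"twist":0},{"jaw":0,"offset":[0,0,1.5],"twist":0},{"jaw":0,"offset":[0,0,0],"twist":0},{"jaw":0,"offset":[0,0,0],"twist":0}]'

```text
time_s: 7.47
tool_pos: [0.4617, 0.2349, 0.1256]
orientation: [0.982, 0.191, 0.0, 0.0]
contact_force: [-0.3, -1.2, 0.9]
gripper_width: 0.0006
gripper_force: 0.5
```

Call:
play_rows --commands '[{"jaw":0,"offset":[0,0,1.5],"twist":0},{"jaw":0,"offset":[0,0,1.5],"twist":0},{"jaw":0,"offset":[0,0,1],"twist":0},{"jaw":0,"offset":[0,0,0],"twist":0}]'

```text
time_s: 7.8
tool_pos: [0.4618, 0.2349, 0.1216]
orientation: [0.982, 0.191, 0.0, 0.0]
contact_force: [-0.8, -0.4, 3.7]
gripper_width: 0.0003
gripper_force: 1.8
```

Call:
play_rows --commands '[{"jaw":0,"offset":[0,0,1.5],"twist":0},{"jaw":0,"offset":[0,0,1.5],"twist":0},{"jaw":0,"offset":[0,0,1],"twist":0},{"jaw":0,"offset":[0,0,0],"twist":0},{"jaw":0,"offset":[0,0,0],"twist":0}]'

```text
time_s: 8.22
tool_pos: [0.4617, 0.2349, 0.1175]
orientation: [0.982, 0.191, 0.0, 0.0]
contact_force: [-0.9, -1.8, 3.6]
gripper_width: 0.0007
gripper_force: 2.2
```

```bash
python3 tip.py tall; python3 go.py wide
```

```text
t 8.2167 tcp [0.4617 0.2349 0.1175] tips to pin top, tool mm [ -0.5  -0.3 -32.5] rows>= 0.01320016704229719 F [-0.92 -1.78  3.56] w 0.0006934522531366065
side z hist [362  52  16  26  47  49  51  48  41  26   0   0   0   0   0   0   0] from 0.108
t 8.2667 tcp [0.4618 0.2349 0.1176] tips to pin top, tool mm [-64.3 468.4  15.6] rows>= 11.532411845377515 F [-0.82 -1.03  5.62] w 6.804620698645818e-05
```

Call:
play_rows --commands '[{"jaw":0,"offset":[0,0,-5],"twist":0},{"jaw":0,"offset":[0,0,-15],"twist":0},{"jaw":0,"offset":[0,0,-25],"twist":0},{"jaw":0,"offset":[0,0,-20],"twist":0},{"jaw":0,"offset":[-5,39,0],"twist":0},{"jaw":0,"offset":[-5,39,0],"twist":0},{"jaw":0,"offset":[-5,39,0],"twist":0},{"jaw":0,"offset":[-5,39,0],"twist":0},{"jaw":0,"offset":[-5,39,0],"twist":0},{"jaw":0,"offset":[-5,39,0],"twist":0},{"jaw":0,"offset":[-5,39,0],"twist":0},{"jaw":0,"offset":[-5,39,0],"twist":0},{"jaw":0,"offset":[-6,39,0],"twist":0},{"jaw":0,"offset":[-6,39,0],"twist":0},{"jaw":0,"offset":[-6,39,0],"twist":0},{"jaw":0,"offset":[-6,39,0],"twist":0},{"jaw":0,"offset":[0,0,0],"twist":0},{"jaw":0,"offset":[0,0,20],"twist":0},{"jaw":0,"offset":[0,0,0],"twist":0},{"jaw":0,"offset":[0,0,0],"twist":0}]'

```text
time_s: 9.93
tool_pos: [0.5764, -0.222, 0.1608]
orientation: [0.982, 0.191, -0.001, -0.001]
contact_force: [-0.0, -0.2, 0.3]
gripper_width: 0.0004
gripper_force: 0.0
```

```bash
python3 tip.py wide; python3 - <<'E'
from h import *
W=cloud(load('side'))
for n,x,y,h in [('round',.598,.0845,.115),('tall',.4612,.235,.128),('wide',.5775,-.2235,.08),('handle',.4534,-.1023,.098)]:
    m=(abs(W[...,0]-x)<.009)&(abs(W[...,1]-y)<.012)&(W[...,2]>h-.02)&(W[...,2]<h+.01)
    print(n,h,np.percentile(W[m][:,2],[50,90,98]).round(4))
E
```

```text
t 9.9333 tcp [ 0.5764 -0.222   0.1608] tips to pin top, tool mm [ 0.5  2.  58.8] rows>= 0.04974602461784824 F [-0.01 -0.22  0.33] w 0.0004166222154276764
side z hist [73 17 18 29  0  0  0  0  0  0  0  0  0  0  0  0  0  0] from 0.06
round 0.115 [0.1029 0.1041 0.105 ]
tall 0.128 [0.116  0.1178 0.1181]
wide 0.08 [0.073  0.0777 0.0786]
handle 0.098 [0.0903 0.0966 0.0976]
```

The round and tall pins are both about 8 mm down and the handle clock's pin is still up. Next I descend over the wide clock's pin.

Call:
play_rows --commands '[{"jaw":0,"offset":[0,2,20],"twist":0},{"jaw":0,"offset":[0,0,20],"twist":0},{"jaw":0,"offset":[0,0,15],"twist":0},{"jaw":0,"offset":[0,0,10],"twist":0},{"jaw":0,"offset":[0,0,5],"twist":0},{"jaw":0,"offset":[0,0,4],"twist":0},{"jaw":0,"offset":[0,0,0],"twist":0},{"jaw":0,"offset":[0,0,0],"twist":0}]'

```text
time_s: 10.65
tool_pos: [0.5788, -0.225, 0.0894]
orientation: [0.982, 0.191, 0.001, 0.0]
contact_force: [0.6, 0.2, -0.4]
gripper_width: 0.0008
gripper_force: 0.0
```

```bash
python3 tip.py wide
```

```text
t 10.65 tcp [ 0.5788 -0.225   0.0894] tips to pin top, tool mm [ -0.7  -1.9 -12.6] rows>= 0.04914615762507443 F [ 0.65  0.25 -0.39] w 0.0008466676989878777
side z hist [79 14 17 31  0  2 11 21 21 23 22 25 19 25 23 24 21 23] from 0.06
```

Call:
play_rows --commands '[{"jaw":0,"offset":[0,-1,4],"twist":0},{"jaw":0,"offset":[0,0,3],"twist":0},{"jaw":0,"offset":[0,0,2],"twist":0},{"jaw":0,"offset":[0,0,1],"twist":0},{"jaw":0,"offset":[0,0,0],"twist":0},{"jaw":0,"offset":[0,0,0],"twist":0}]'

```text
time_s: 11.2
tool_pos: [0.5779, -0.224, 0.0784]
orientation: [0.982, 0.191, 0.0, 0.0]
contact_force: [0.1, 0.9, -0.2]
gripper_width: 0.0005
gripper_force: 0.0
```

Call:
play_rows --commands '[{"jaw":0,"offset":[0,0,1.5],"twist":0},{"jaw":0,"offset":[0,0,1.5],"twist":0},{"jaw":0,"offset":[0,0,1],"twist":0},{"jaw":0,"offset":[0,0,1],"twist":0},{"jaw":0,"offset":[0,0,0],"twist":0}]'

```text
time_s: 11.62
tool_pos: [0.578, -0.224, 0.0736]
orientation: [0.982, 0.191, 0.0, 0.0]
contact_force: [-1.0, 0.9, 3.7]
gripper_width: 0.0004
gripper_force: 1.9
```

Call:
play_rows --commands '[{"jaw":0,"offset":[0,0,1.5],"twist":0},{"jaw":0,"offset":[0,0,1.5],"twist":0},{"jaw":0,"offset":[0,0,1],"twist":0},{"jaw":0,"offset":[0,0,0],"twist":0},{"jaw":0,"offset":[0,0,0],"twist":0}]'

```text
time_s: 12.03
tool_pos: [0.578, -0.224, 0.0696]
orientation: [0.982, 0.191, 0.0, 0.0]
contact_force: [-0.6, 0.3, 4.6]
gripper_width: 0.0003
gripper_force: 2.2
```

Call:
play_rows --commands '[{"jaw":0,"offset":[0,0,-5],"twist":0},{"jaw":0,"offset":[0,0,-15],"twist":0},{"jaw":0,"offset":[0,0,-25],"twist":0},{"jaw":0,"offset":[0,0,-30],"twist":0},{"jaw":0,"offset":[0,0,-30],"twist":0},{"jaw":0,"offset":[0,0,0],"twist":0},{"jaw":0,"offset":[0,0,0],"twist":0},{"jaw":0,"offset":[0,0,0],"twist":0}]'

```text
time_s: 12.7
tool_pos: [0.5774, -0.2236, 0.1733]
orientation: [0.982, 0.191, -0.001, -0.0]
contact_force: [-0.1, 0.4, -0.5]
gripper_width: 0.0001
gripper_force: 0.0
```

```bash
python3 - <<'E'
from h import *
s=snap('side');W=cloud(s)
for n,x,y,h in [('round',.598,.0845,.115),('tall',.4612,.235,.128),('wide',.5775,-.2235,.08),('handle',.4534,-.1023,.098)]:
    m=(abs(W[...,0]-x)<.009)&(abs(W[...,1]-y)<.012)&(W[...,2]>h-.02)&(W[...,2]<h+.01)
    print(n,h,np.percentile(W[m][:,2],[50,90,98]).round(4))
cv2.imwrite('pics/end.png',s['img'])
E
```

```text
round 0.115 [0.1024 0.1046 0.1051]
tall 0.128 [0.1161 0.118  0.1184]
wide 0.08 [0.0676 0.0693 0.0698]
handle 0.098 [0.0905 0.0962 0.0968]
```

View pics/end.png

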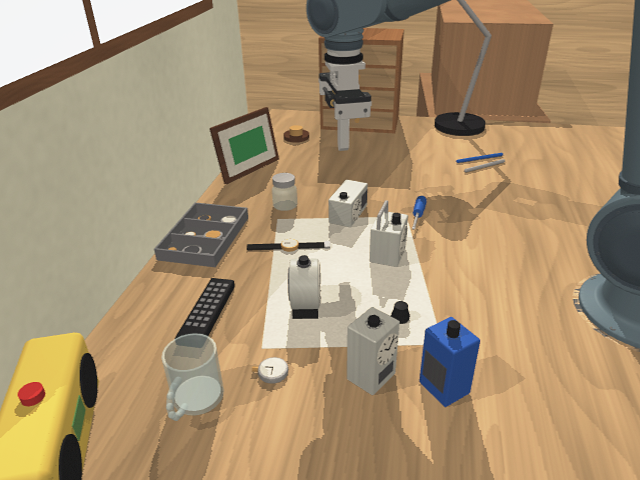

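The final view shows the round (304,261), tall (374,321) and wide (343,196) pins about 8 mm down. The handle clock's pin (396,218) and the blue look-alike's pin (453,327) are still up. Nothing has moved and the arm is clear, so I hand in.

```bash
python3 -c "
from plant import robot
print(robot.hand_in())"
```

```text
the job is handed in; nothing more can be done
None
```

I pressed the round, tall and wide clocks' pins about 8 mm in, in that order; the handle clock's pin stayed up, nothing else moved, and the job is handed in (no verdict was returned).

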